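# Hold the clippings bin open by its pedal and let the lid down softly

### The job

Press the pedal of the small bin on the desk right down so that its lid swings wide open, keep it open for about three seconds so that the lead clippings can be dropped in, then ease the pedal up slowly so that the lid comes down gently and shuts without slamming. Work the lid by its pedal alone, leave the bin standing where it is and the amplifier parts around it undisturbed, and finish with the hand clear.

Things in the scene. Friction and masses are not known exactly. Their poses are not given: they have to be found in the camera images.
- bin: the small round pedal bin: black foot 134 mm across and 36 mm high, steel shell 126 mm across and 150 mm high (166 mm with the shut lid), loose on the desk, 0.9 to 1.2 kg in all. Origin at the centre of its underside; z up, -x points to its front, where the pedal sticks out; the lid's hinge and a black spine with the push rod are at its back (+x). It slides or tips if shoved.
- pedal_pad (a point): centre of the top of the pedal's rubber tread: a flat steel pad, 40 mm along the bin's x by 46 mm wide, on a strap at the foot of the bin's front. This point lies 111 mm from the bin's axis (44 mm out from the foot), about 32 mm above the desk at rest and 9 mm when right down. The space above it is free, but the bin's shell stands 48 mm behind it.
- pedal (a joint): angle of the pedal (rad): 0 at rest (up), about 0.235 right down, its tip on the desk. It turns about a level axis 96 mm behind the tread's centre and 14 mm above the desk: the tread sinks almost straight, by 23 mm. A push rod turns the lid 4.9 times as far. Some 2 to 5 N at the tread moves or holds it (more: it lies on the desk); let go, even part-way, it flies up and the lid slams.
- lid_hinge (a joint): angle of the lid (rad): 0 shut, lying on the bin's rim; about 1.15 wide open, when the pedal is right down; grows as the front of the lid rises. It falls with its own weight, with little friction and no damper.
- lid: the round, slightly domed steel lid, 131 mm across and 16 mm thick, that closes the bin's mouth. Origin on its hinge at the back of the bin (76 mm behind the bin's axis, 152 mm above the desk); shut, its z points up and its centre lies at -x from the hinge.
- canister: amber glass screw-top canister of brass standoffs, 60 mm across, 82 mm high with its black cap, 0.22 kg, standing loose beside or behind the bin. Origin at the centre of its underside. A bystander.
- potting_box: open grey plastic potting box, 80 by 55 mm and 34 mm high, 60 g, loose beside or behind the bin. Origin at the centre of its underside. A bystander.
- tube_base: tan bakelite tube base, a disc 35 mm across and 22 mm high with pins standing up to 34 mm, 25 g, loose on the desk. Origin at the centre of its underside. A bystander.
- heat_spreader: flat copper heat spreader, 70 by 50 by 8 mm, 0.24 kg, lying loose on the desk. Origin at the centre of its underside. A bystander.
Mind the look-alikes: they are no part of the job. There is more than one size of the bin; the one meant has the size given above.

How it is judged:
By the outcome, as a careful person would: the job done as asked, in the order asked, and still so for the second after the job is handed in, with the robot touching nothing.
It also fails if it takes over 43 s, if anything falls off the work surface, if the arm or the gripper's body presses on something with over 40 N, if the wrist force passes 120 N, or if a joint passes its speed limit or range.

### The arm

A 6-joint arm with a two-finger parallel gripper is mounted at the origin on the work surface. World frame = base frame: x ahead of the robot, y to its left, z up, the work surface at z = 0. Lengths are in mm, angles in rad, forces in N, time in s.
With the tool pointing down it reaches from about 350 to 875 mm from the base axis. Payload 4.2 kg.
Tool frame: the origin (TCP) lies at the very end of the fingers, on their centre line; the grasp point (between the pads) lies 19 mm behind it; z points along the fingers, y is the direction in which the jaws open and shut (so a half turn about z gives the same grasp; the last joint's range is limited). The gripper opens to 85 mm and grips with 20 to 120 N. Pads are 22 mm wide; open, the fingers measure 114 mm over their backs; the gripper's body (76 mm by 85 mm) begins 54 mm behind the grasp point. The pads swing forward as they close: fully open they stand 13 mm farther back than shut.
Start: joints at [-0.847, 0.385, 0.008, 0, -1.194, -0.259], TCP at [280.164, -558.666, 231.312] pointing down, gripper open.
Joint ranges: [-3.14, 3.14], [-1.21, 2.06], [-1.07, 1.41], [-3.16, 2.05], [-2.99, -0.16], [-3.1, 3.1]. Speed limits (rad/s): [2.79, 2.79, 3.14, 3.14, 3.14, 3.14].

### API

Orientations are given as a unit quaternion [x, y, z, w].
In Python, from bench import arm, optics, job gives the robot as it stands.
- The arm moves only by the tool send_rows, never from a script. Its argument "steps" is a list that holds one entry, the list of rows, each a list of 5 numbers: the shift along the tool's x, y, z in cm, then the turn about the tool's z in rad, then the opening, from 0 (shut) to 1 (fully open). A call has 1 to 10 rows; each row shifts and turns the pose as measured when the row begins, along the tool's axes as they then stand; what a row does not reach is not made up. A row lasts 1/12 s, in which the tool goes at most 41.7 mm and 7.16 degrees, less where a joint would pass 70% of its speed; a pose out of reach is approached as far as the arm can. A call with a gripper value outside its range is refused whole. The fingers move at their own pace and stop on an object; the grip force is fixed at half the most. Time passes only in rows, so rows that do not move let the fingers close. It gives the time, the measured TCP pose, the force and the opening at its end, in the units of the state.
- arm.read_state(): the state, without advancing time (a new reading comes with each control period).
- optics.get_image(name): name is "scene" or "top" or "wrist"; returns (picture, depth): 384x512x3 uint8, blue, green, red; 384x512 float32, mm along the optical axis (not along the pixel's ray), 0 where there is no reading.
- optics.get_calibration(name): a dict with "K" (3x3 intrinsics, pixels), "k1" (the pictures are not rectified: a ray, as slopes to the right and down, at radius r is drawn at 1 + k1 r^2 times it, then the intrinsics apply), "rvec" (rotation vector, rad) and "tvec" (3), from world to camera coordinates, as OpenCV has them; the wrist camera has in their place "hand_eye" (4x4, takes a point from camera to tool coordinates, whose origin is the TCP and whose axes are the flange's). Camera axes: x right, y down, z forward; pixel columns grow to the right and rows downward; lengths in mm; the calibration is good to about 2 mm. A picture is of the moment at which its call begins: read the wrist's pose just before it. get_calibration takes no time and is no camera call.
- job.job_done(): hands the job in, once; it reports no verdict.
The state is a dict: "clock": time; "joints": joint angles; "joint_vel": joint speeds; "joint_efforts": joint torques, N m; "position": TCP position; "ee_rot": TCP orientation; "contact_force": force on the tool from outside, world axes, zero at the start; "wrist_torque": the same for the moment, N m; "gripper_width": finger opening in mm.
Only numpy, scipy, OpenCV 4.12 (cv2) and the standard library are available. Lean on these libraries where they do the work, as an engineer would, in place of code of your own. Each camera call takes 0.05 s, during which the arm holds its last target. There are 200 camera calls.

## Working session

There is one attempt and no reset: what is moved stays moved. The work goes in short steps, Python scripts to look and compute and a tool call to move; the robot and the scene stay as the last step left them, time stands still between calls to the robot, and variables do not carry over. Pictures are saved under pics/ and viewed, about 8 in all and at most 12, crops included, and the job is handed in when it is done.

Besides the shell and the picture viewer there is one more tool, called after "Call:" as name([rows], argument=value, ...), one row to a line, values as JSON. send_rows: Moves the arm, as the interface text tells. Its arguments: {"type":"object","properties":{"steps":{"type":"array","items":{"type":"array","items":{"type":"array","items":{"type":"number"}}}}},"required":["steps"]}

```bash
mkdir -p pics; cat > h.py <<'E'
import numpy as np,cv2
from bench import arm,optics,job
from scipy.spatial.transform import Rotation as R
def cam(n,st=None):
    c=optics.get_calibration(n);K=np.array(c["K"]);k1=c["k1"]
    if n=="wrist":
        st=st or arm.read_state();H=np.array(c["hand_eye"]);T=np.eye(4)
        T[:3,:3]=R.from_quat(st["ee_rot"]).as_matrix();T[:3,3]=st["position"];M=T@H
    else:
        r=R.from_rotvec(np.ravel(c["rvec"])).as_matrix();M=np.eye(4);M[:3,:3]=r.T;M[:3,3]=-r.T@np.ravel(c["tvec"])
    return K,k1,M
def ray(C,u,v):
    K,k1,M=C
    p=cv2.undistortPoints(np.array([[[u,v]]],float),K,np.array([k1,0,0,0,0.]))[0,0]
    return M[:3,3],M[:3,:3]@np.array([p[0],p[1],1])
def onz(C,u,v,z):
    o,d=ray(C,u,v);return o+d*(z-o[2])/d[2]
def depthpt(C,u,v,D):
    o,d=ray(C,u,v);return o+d*float(D[int(v),int(u)])
E
python3 - <<'E'
from h import *
print(arm.read_state())
for n in("scene","top"):
    p,D=optics.get_image(n);cv2.imwrite(f"pics/{n}0.png",p);np.save(f"{n}0.npy",D)
    K,k,M=cam(n);print(n,K.round(1).tolist(),k,M.round(2).tolist())
E
```

```text
{'clock': 0.0, 'joints': array([-8.47409639e-01,  3.85550376e-01,  6.61283026e-03, -5.07328550e-04,
       -1.19398838e+00, -2.58602029e-01]), 'joint_vel': array([-0.00029935,  0.00015841, -0.00216144,  0.001111  ,  0.0006555 ,
       -0.00046846]), 'joint_efforts': array([ 7.03067435e-04, -3.92286050e+01,  1.88396734e+01,  4.18601543e+00,
       -4.63300006e-03, -7.25170707e-06]), 'position': array([ 279.89933367, -558.1630599 ,  230.21898883]), 'ee_rot': array([-2.30214989e-01,  9.73139183e-01,  1.05017256e-03, -2.94139155e-04]), 'contact_force': array([-0.40549812,  0.26105796, -0.12155663]), 'wrist_torque': array([0.03985422, 0.00941634, 0.02951907]), 'gripper_width': 85.35423260552389}
scene [[362.6, 0.0, 257.3], [0.0, 362.6, 188.2], [0.0, 0.0, 1.0]] -0.08263074146873806 [[-0.77, 0.5, -0.4, 816.27], [0.64, 0.62, -0.45, 474.84], [0.02, -0.6, -0.8, 757.09], [0.0, 0.0, 0.0, 1.0]]
top [[371.5, 0.0, 258.9], [0.0, 371.5, 187.8], [0.0, 0.0, 1.0]] -0.005410576225044818 [[0.02, -0.98, 0.19, 309.02], [-1.0, -0.01, 0.03, 104.82], [-0.02, -0.19, -0.98, 1017.91], [0.0, 0.0, 0.0, 1.0]]
```

View pics/scene0.png

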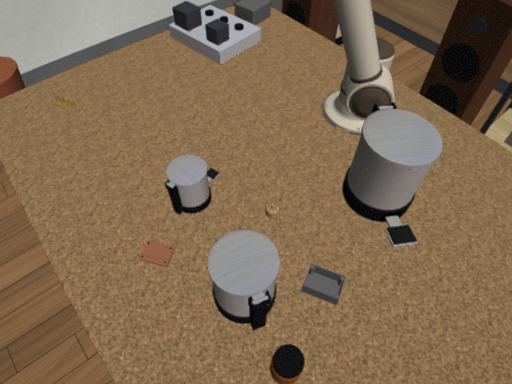

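View pics/top0.png

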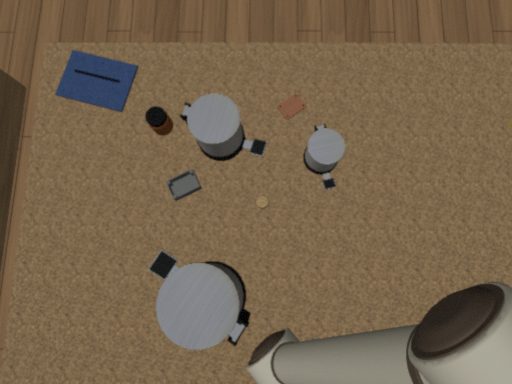

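Bin candidates in the top view are the middle one (215,120), the large one (200,305) and the small one (325,150). I'll measure lid diameters and the pedal by segmentation.

```bash
python3 - <<'E'
from h import *
p=cv2.imread("pics/top0.png");D=np.load("top0.npy");C=cam("top");K,k,M=C
v,u=np.mgrid[:384,:512]
q=cv2.undistortPoints(np.stack([u,v],-1).reshape(-1,1,2).astype(float),K,np.array([k,0,0,0,0.])).reshape(384,512,2)
P=np.concatenate([q,np.ones((384,512,1))],-1)*D[...,None]@M[:3,:3].T+M[:3,3]
np.save("P.npy",P)
for name,(a,b) in dict(mid=(215,120),big=(200,305),small=(325,148)).items():
    z=P[b,a,2]; m=(abs(P[...,2]-z)<12).astype(np.uint8)
    n,l,s,c=cv2.connectedComponentsWithStats(m); w=l==l[b,a]
    pts=P[w][:,:2].astype(np.float32); (cx,cy),r=cv2.minEnclosingCircle(pts)
    print(name,"z",z.round(1),"c",round(cx,1),round(cy,1),"dia",round(2*r,1),"mean",pts.mean(0).round(1))
# tread: dark pixels near (258,147)
g=p.max(2); m=(g<60).astype(np.uint8); m[:, :250]=0;m[:,270:]=0;m[:135]=0;m[160:]=0
n,l,s,c=cv2.connectedComponentsWithStats(m)
for i in range(1,n):
    print(s[i],c[i],onz(C,*c[i],32).round(1),np.median(P[l==i],0).round(1))
for nm,(a,b) in dict(can=(157,117),box=(184,185),tube=(262,202),cu=(291,106)).items(): print(nm,P[b,a].round(0))
S=cv2.imread("pics/scene0.png")
a=cv2.resize(p[80:180,150:300],None,fx=4,fy=4,interpolation=cv2.INTER_CUBIC)
cv2.imwrite("pics/crop1.png",a)
E
```

```text
mid z 168.2 c 650.1 251.2 dia 148.9 mean [642.8 243. ]
big z 222.7 c 210.8 252.2 dia 175.9 mean [210.9 250. ]
small z 121.1 c 597.3 -35.0 dia 107.3 mean [590.9 -36.3]
[251 140  15  15 157] [257.79617834 146.65605096] [611.7 136.   32. ] [610.8 135.5  32.8]
can [676. 406.  83.]
box [507. 342.   2.]
tube [458. 122.  27.]
cu [742.  43.   8.]
```

View pics/crop1.png

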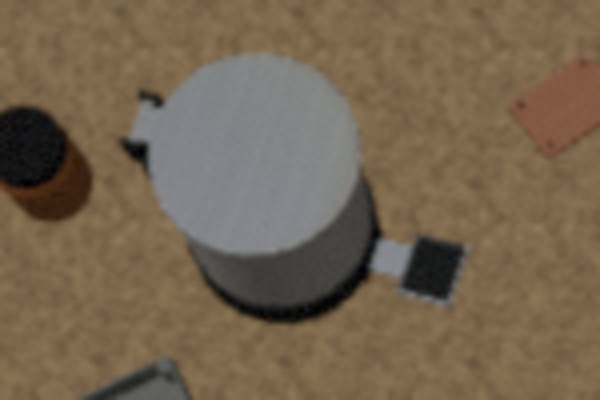

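The middle bin is the one meant: its lid top is at z≈167 and about 131 mm across, while the others measure about 87 and 200 mm and are 121 and 223 mm high. In the top view its tread is at (258,147), which is about (611.5,136,32), 111 mm from its axis at (643,243). The crop shows the tread to the lower right and the hinge to the upper left. I'll shut the fingers and turn the tool so its x lies along the pedal direction.

Call:
send_rows([
  [[0,0,0,-0.12,0],[0,0,0,-0.12,0],[0,0,0,-0.12,0],[0,0,0,-0.12,0],[0,0,0,-0.12,0],[0,0,0,-0.12,0],[0,0,0,-0.1,0],[0,0,0,0,0]],
])

```text
clock: 0.77
position: [278.6, -555.7, 224.9]
ee_rot: [-0.613, 0.79, 0.006, 0.001]
contact_force: [-0.4, 0.3, -0.9]
gripper_width: 0.1
```

Call:
send_rows([
  [[-3.4,-0.7,-0.1,0,0],[-3.4,-0.7,-0.1,0,0],[-3.4,-0.7,-0.1,0,0],[-3.4,-0.7,-0.1,0,0],[-3.4,-0.7,-0.1,0,0],[-3.4,-0.7,-0.1,0,0],[-3.4,-0.7,-0.1,0,0],[-3.4,-0.7,-0.1,0,0],[-3.4,-0.7,-0.1,0,0],[-3.4,-0.7,-0.1,0,0]],
])

```text
clock: 1.6
position: [437.1, -237.6, 232.6]
ee_rot: [-0.596, 0.803, 0.01, -0.0]
contact_force: [0.3, -0.7, 1.0]
gripper_width: -0.2
```

Call:
send_rows([
  [[-3.8,-0.57,-0.07,0,0],[-3.8,-0.57,-0.07,0,0],[-3.8,-0.57,-0.07,0,0],[-3.8,-0.57,-0.07,0,0],[-3.8,-0.57,-0.07,0,0],[-3.8,-0.57,-0.07,0,0],[-3.8,-0.57,-0.07,0,0],[-3.8,-0.57,-0.07,0,0],[-2.5,-0.4,-0.07,0,0],[-1.5,-0.2,-0.07,0,0]],
])

```text
clock: 2.43
position: [594.0, 95.8, 242.0]
ee_rot: [-0.586, 0.811, 0.011, -0.001]
contact_force: [0.2, -0.4, -0.8]
gripper_width: -0.1
```

```bash
python3 - <<'E'
from h import *
st=arm.read_state();p,D=optics.get_image("wrist");C=cam("wrist",st)
cv2.imwrite("pics/w1.png",p);print(st["position"],st["ee_rot"],st["clock"])
K,k,M=C;print(K.round(0).tolist(),k)
from numpy.linalg import inv
for P in([611.5,136,32],[643,243,166]):
    c=inv(M)@np.array(P+[1.]);s=c[:2]/c[2];s*=1+k*(s@s);print(K[:2,:2]@s+K[:2,2])
E
```

```text
[593.97423781  95.75268377 241.95871338] [-0.58553067  0.81057528  0.01098906 -0.0008964 ] 2.4333
[[327.0, 0.0, 254.0], [0.0, 327.0, 188.0], [0.0, 0.0, 1.0]] -0.0003868790376585176
[247.62379895 191.16672132]
[252.79291798 363.20366071]
```

View pics/w1.png

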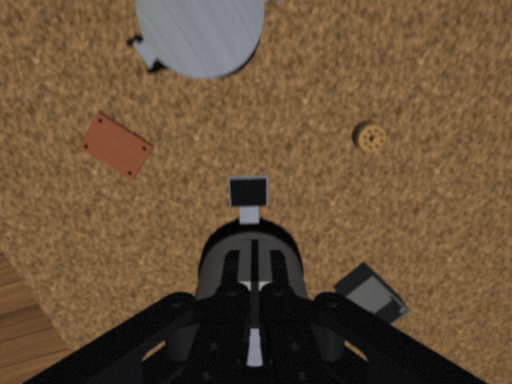

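The tread appears at (249,191) in the wrist view; I predicted (247.6,191.2), so the position agrees to about 1 mm. It also lies square to the tool. Now I'll move over the tread, 8 mm outward of its centre, and descend.

Call:
send_rows([
  [[-1.3,-0.3,0,0,0],[-1.2,-0.3,1.0,0,0],[-0.8,-0.2,2.0,0,0],[0,0,3.0,0,0],[0,0,3.0,0,0],[0,0,3.0,0,0],[0,0,2.5,0,0],[0,0,1.8,0,0],[0,0,1.0,0,0],[0,0,0,0,0]],
])

```text
clock: 3.32
position: [610.2, 132.0, 55.2]
ee_rot: [-0.578, 0.816, 0.012, -0.002]
contact_force: [-0.2, 0.6, -0.0]
gripper_width: 0.5
```

Call:
send_rows([
  [[0.25,0,0.3,0,0],[0.2,0,0.3,0,0],[0,0,0.3,0,0],[0,0,0.3,0,0],[0,0,0.1,0,0],[0,0,0,0,0]],
])

```text
clock: 3.82
position: [611.0, 127.8, 45.0]
ee_rot: [-0.577, 0.817, 0.011, 0.001]
contact_force: [0.8, -0.0, -0.2]
gripper_width: 0.1
```

Call:
send_rows([
  [[0,0,0.25,0,0],[0,0,0.25,0,0],[0,0,0.25,0,0],[0,0,0.25,0,0],[0,0,0.2,0,0],[0,0,0.2,0,0]],
])

```text
clock: 4.32
position: [612.3, 128.6, 32.4]
ee_rot: [-0.577, 0.816, 0.01, 0.003]
contact_force: [-0.5, -1.6, 3.7]
gripper_width: -0.2
```

Call:
send_rows([
  [[0,0,0.2,0,0],[0,0,0.22,0,0],[0,0,0.22,0,0],[0,0,0.22,0,0],[0,0,0.22,0,0],[0,0,0.22,0,0]],
])

```text
clock: 4.82
position: [611.9, 127.3, 19.8]
ee_rot: [-0.578, 0.816, 0.009, 0.002]
contact_force: [-0.4, -2.8, 3.2]
gripper_width: -0.0
```

Call:
send_rows([
  [[0,0,0.22,0,0],[0,0,0.22,0,0],[0,0,0.2,0,0],[0,0,0.2,0,0],[0,0,0.2,0,0]],
])

```text
clock: 5.23
position: [612.0, 127.3, 8.5]
ee_rot: [-0.578, 0.816, 0.009, 0.002]
contact_force: [-6.4, -1.6, 20.2]
gripper_width: 0.0
```

Call:
send_rows([
  [[0,0,0.02,0,0],[0,0,0.02,0,0],[0,0,0.02,0,0],[0,0,0.02,0,0],[0,0,0.02,0,0],[0,0,0.02,0,0]],
])

```text
clock: 5.73
position: [611.9, 127.3, 8.9]
ee_rot: [-0.578, 0.816, 0.009, 0.002]
contact_force: [-1.7, -1.3, 5.3]
gripper_width: 0.0
```

```bash
python3 - <<'E'
from h import *
s,_=optics.get_image("scene");t,_=optics.get_image("top")
cv2.imwrite("pics/open.png",np.hstack([cv2.resize(s[160:384,130:380],(400,358)),cv2.resize(t[60:230,130:320],(400,358))]))
E
```

```text
(no output)
```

View pics/open.png

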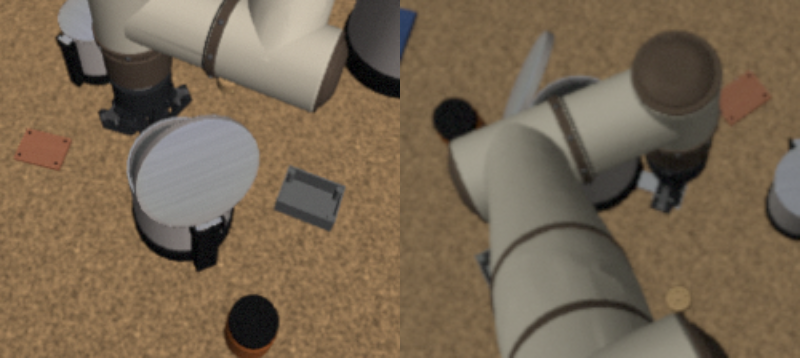

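The lid stands wide open in both views: steep at the left of the top view, with its top side facing the camera in the scene view. The bystanders are unmoved. I'll hold with a little more force.

Call:
send_rows([
  [[0,0,0.06,0,0],[0,0,0.06,0,0],[0,0,0.06,0,0],[0,0,0.06,0,0],[0,0,0.06,0,0],[0,0,0.06,0,0],[0,0,0.06,0,0],[0,0,0.06,0,0],[0,0,0.06,0,0],[0,0,0.06,0,0]],
])

```text
clock: 6.67
position: [611.9, 127.3, 8.8]
ee_rot: [-0.579, 0.815, 0.008, 0.002]
contact_force: [-2.4, -2.0, 8.1]
gripper_width: -0.2
```

Call:
send_rows([
  [[0,0,0.05,0,0],[0,0,0.05,0,0],[0,0,0.05,0,0],[0,0,0.05,0,0],[0,0,0.05,0,0],[0,0,0.05,0,0],[0,0,0.05,0,0],[0,0,0.05,0,0],[0,0,0.05,0,0],[0,0,0.05,0,0]],
])

```text
clock: 7.5
position: [612.0, 127.3, 8.8]
ee_rot: [-0.58, 0.814, 0.008, 0.002]
contact_force: [-3.0, -2.5, 7.0]
gripper_width: 0.1
```

Call:
send_rows([
  [[0,0,0.05,0,0],[0,0,0.05,0,0],[0,0,0.05,0,0],[0,0,0.05,0,0],[0,0,0.05,0,0],[0,0,0.05,0,0],[0,0,0.05,0,0],[0,0,0.05,0,0],[0,0,0.05,0,0]],
])

```text
clock: 8.25
position: [612.0, 127.3, 8.8]
ee_rot: [-0.581, 0.814, 0.007, 0.002]
contact_force: [-1.2, -2.5, 7.5]
gripper_width: -0.1
```

Call:
send_rows([
  [[0,0,-0.05,0,0],[0,0,-0.1,0,0],[0,0,-0.1,0,0],[0,0,-0.1,0,0],[0,0,-0.1,0,0],[0,0,-0.1,0,0]],
])

```text
clock: 8.75
position: [611.9, 127.5, 12.9]
ee_rot: [-0.581, 0.814, 0.007, 0.002]
contact_force: [-0.0, -1.6, 2.4]
gripper_width: -0.1
```

Call:
send_rows([
  [[0,0,-0.08,0,0],[0,0,-0.08,0,0],[0,0,-0.08,0,0],[0,0,-0.08,0,0],[0,0,-0.08,0,0],[0,0,-0.08,0,0],[0,0,-0.08,0,0],[0,0,-0.08,0,0],[0,0,-0.08,0,0],[0,0,-0.08,0,0]],
])

```text
clock: 9.58
position: [612.1, 127.7, 22.3]
ee_rot: [-0.581, 0.814, 0.007, 0.002]
contact_force: [-1.1, -1.0, 2.7]
gripper_width: -0.0
```

Call:
send_rows([
  [[0,0,-0.05,0,0],[0,0,-0.05,0,0],[0,0,-0.05,0,0],[0,0,-0.05,0,0],[0,0,-0.05,0,0],[0,0,-0.05,0,0],[0,0,-0.04,0,0],[0,0,-0.04,0,0]],
])

```text
clock: 10.25
position: [612.2, 128.1, 26.9]
ee_rot: [-0.581, 0.814, 0.007, 0.002]
contact_force: [-1.2, -1.3, 2.6]
gripper_width: -0.1
```

Call:
send_rows([
  [[0,0,-0.04,0,0],[0,0,-0.04,0,0],[0,0,-0.04,0,0],[0,0,-0.04,0,0],[0,0,-0.04,0,0],[0,0,-0.04,0,0],[0,0,-0.04,0,0],[0,0,-0.04,0,0]],
])

```text
clock: 10.92
position: [612.4, 128.6, 30.5]
ee_rot: [-0.581, 0.814, 0.008, 0.003]
contact_force: [-1.3, -0.3, 2.9]
gripper_width: -0.1
```

Call:
send_rows([
  [[0,0,-0.03,0,0],[0,0,-0.03,0,0],[0,0,-0.03,0,0],[0,0,-0.03,0,0],[0,0,-0.03,0,0],[0,0,-0.03,0,0]],
])

```text
clock: 11.42
position: [612.5, 128.9, 32.6]
ee_rot: [-0.581, 0.814, 0.008, 0.003]
contact_force: [-0.7, 0.6, 3.1]
gripper_width: 0.1
```

Call:
send_rows([
  [[0,0,-0.03,0,0],[0,0,-0.03,0,0],[0,0,-0.03,0,0],[0,0,-0.03,0,0],[0,0,-0.03,0,0],[0,0,-0.03,0,0]],
])

```text
clock: 11.92
position: [612.4, 129.0, 33.7]
ee_rot: [-0.581, 0.814, 0.008, 0.003]
contact_force: [-0.6, -0.1, 0.3]
gripper_width: -0.2
```

Call:
send_rows([
  [[0,0,-0.08,0,0],[0,0,-0.1,0,0],[0,0,-0.1,0,0],[0,0,-0.15,0,0],[0,0,-0.2,0,0],[0,0,-0.3,0,0]],
])

```text
clock: 12.42
position: [611.7, 128.5, 41.7]
ee_rot: [-0.581, 0.814, 0.008, 0.002]
contact_force: [0.8, -0.4, -0.7]
gripper_width: -0.1
```

Call:
send_rows([
  [[0.3,0,-0.8,0,0],[0.4,0,-1.5,0,0],[0.5,0,-2.5,0,0],[0.5,0,-3,0,0],[1,0,-3,0,0],[1,0,-3,0,0],[2,0,-3,0,0],[2,0,-1,0,0],[1,0,-0.1,0,0],[0,0,-0.05,0,0]],
])

```text
clock: 13.25
position: [582.9, 38.6, 235.0]
ee_rot: [-0.582, 0.813, 0.006, 0.003]
contact_force: [-0.5, -0.0, -1.0]
gripper_width: -0.2
```

Call:
send_rows([
  [[2,0,-0.1,0,0],[3,0,-0.1,0,0],[3,0,-0.1,0,0],[3,0,-0.1,0,0],[3,0,-0.1,0,0],[3,0,-0.1,0,0],[2,0,-0.1,0,0],[1,0,-0.1,0,0],[0,0,-0.05,0,0],[0,0,-0.05,0,0]],
])

```text
clock: 14.08
position: [513.2, -153.4, 230.8]
ee_rot: [-0.583, 0.813, 0.013, -0.003]
contact_force: [-0.1, -0.6, -1.2]
gripper_width: -0.1
```

```bash
python3 - <<'E'
from h import *
s,_=optics.get_image("scene");t,D=optics.get_image("top");C=cam("top")
a=cv2.imread("pics/scene0.png");b=cv2.imread("pics/top0.png")
for A,B,r in((a,s,(160,384,130,380)),(b,t,(75,225,130,320))):
    d=cv2.absdiff(A,B).max(2)[r[0]:r[1],r[2]:r[3]]; print((d>40).sum())
print("lid z",[depthpt(C,u,v,D)[2].round(1) for u,v in((215,120),(230,125),(200,115))],"tread",depthpt(C,258,147,D))
cv2.imwrite("pics/end.png",np.hstack([cv2.resize(s[160:384,130:380],(400,358)),cv2.resize(t[60:230,130:320],(400,358))]))
E
```

```text
0
1111
lid z [np.float64(168.7), np.float64(166.5), np.float64(165.2)] tread [610.76205261 135.40759914  31.82199904]
```

View pics/end.png

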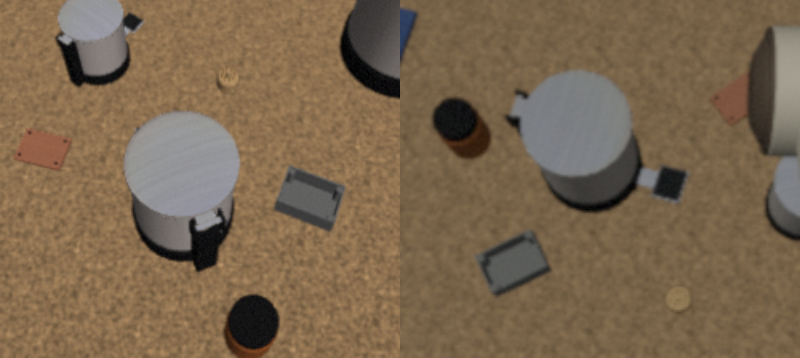

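The scene view is unchanged from the start, with 0 pixels differing. The lid is shut (z≈167), the tread is back up at z 31.8, and the hand is well clear. The top-view difference looks like the arm at its right edge.

```bash
python3 -c "
from h import *
print(job.job_done())"
```

```text
the job is handed in; nothing more can be done
None
```

I pressed the pedal of the middle-sized bin right down with the shut fingers. The lid stood wide open from about 5.2 s to 8.3 s. I then eased the pedal up over about 3.5 s, slowest at the end, and moved the hand clear; the job was handed in at about 14 s.

- **Lid and pedal:** the lid is shut, with its top at about 167 mm as at the start. The tread is back up at 31.8 mm. I did not measure the lid's closing speed; the finger stayed in contact at 2 to 3 N until the pedal was back at its rest height.
- **Bin and bystanders:** the part of the scene view around the bin is the same as at the start (no pixel changed by more than the 40-level threshold). The top view differed by 1111 pixels, which I put down to the arm standing at its right edge.
- **Forces:** the highest wrist force reported at the end of a move was about 21 N, when the pedal met the desk.

No check failed.

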